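Open the push-and-turn marble jar

ROBOT

A 6-joint arm with a two-finger parallel gripper is mounted at the origin on the work surface. World frame = base frame: x ahead of the robot, y to its left, z up, the work surface at z = 0. Lengths are in m, angles in rad, forces in N, time in s.
With the tool pointing down it reaches from about 0.375 to 0.9 m from the base axis. Payload 3.1 kg.
Tool frame: the origin (TCP) lies midway between the tips of the shut fingers; the grasp point (between the pads) lies 19 mm behind it; z points along the fingers, y is the direction in which the jaws open and shut (so a half turn about z gives the same grasp; the last joint's range is limited). The gripper opens to 85 mm and grips with 20 to 120 N. Pads are 22 mm wide; open, the fingers measure 114 mm over their backs; the gripper's body (76 mm by 85 mm) begins 54 mm behind the grasp point. The pads swing forward as they close: fully open they stand 13 mm farther back than shut.
Start: joints at [-1.327, 0.527, 1.433, -0, 1.181, -0.178], TCP at [0.256, -0.57, 0.231] pointing down, gripper open.
Joint ranges: [-3.08, 3.08], [-0.75, 2.2], [0.22, 2.44], [-1.43, 4.57], [0, 2.65], [-2.85, 2.85]. Speed limits (rad/s): [2.79, 2.79, 3.14, 3.14, 3.14, 3.14].

INTERFACE

Orientations are given as a unit quaternion [x, y, z, w].
In Python, from station import manip gives the robot as it stands.
- The arm moves only by the tool servo_tool, never from a script. Its argument "motion" is a list of rows, each a list of 7 numbers: the shift along the tool's x, y, z in mm, then the turn, a rotation vector about the tool's x, y, z in rad, then the opening, from -1 (shut) to 1 (fully open), so that 0 is half open. In form: [[x, y, z, rx, ry, rz, hand], ...]. A call has 1 to 12 rows; each row shifts and turns the pose as measured when the row begins, along the tool's axes as they then stand; what a row does not reach is not made up. A row lasts 1/12 s, in which the tool goes at most 41.7 mm and 7.16 degrees, less where a joint would pass 70% of its speed; a pose out of reach is approached as far as the arm can. A call with a gripper value outside its range is refused whole. The fingers move at their own pace and stop on an object; "grip_force" is the grip in N (left out, the last holds). Time passes only in rows, so rows that do not move let the fingers close. It gives the time, the measured TCP pose, the force and the opening at its end, in the units of the state.
- manip.sense(): the state, without advancing time (a new reading comes with each control period).
- manip.snapshot(name): name is "side" or "top"; returns a dict with "frame" (480x640x3 uint8, red, green, blue), "mtx" (3x3 intrinsics, pixels), "dist_coeffs" ([k1, k2, p1, p2, k3] as OpenCV has them; the pictures are not rectified), "world_from_camera" (4x4, takes a point from camera to world coordinates). Camera axes: x right, y up, looking along -z (the intrinsics and any distortion apply to the point x, -y, -z); pixel columns grow to the right and rows downward; lengths in m; the calibration is good to about 2 mm. A picture is of the moment at which its call begins. There is no depth.
- manip.sign_off(): hands the job in, once; it reports no verdict.
The state is a dict: "t": time; "q": joint angles; "qd": joint speeds; "tau": joint torques, N m; "tcp_pos": TCP position; "tool_rot": TCP orientation; "force": force on the tool from outside, world axes, zero at the start; "ft_torque": the same for the moment, N m; "finger_gap": opening from 0.0 (shut) to 1.0 (fully open).
Only numpy, scipy, OpenCV 4.12 (cv2) and the standard library are available. Lean on these libraries where they do the work, as an engineer would, in place of code of your own. Each camera call takes 0.05 s, during which the arm holds its last target.

TASK

Mute the lid alarm first: press its red button fully down and let it come back up. Then open the marble jar: press the yellow safety cap down against its spring, twist it anticlockwise (seen from above) about a quarter turn while it is down, and lift it straight off. Finish while still holding the cap level in the gripper, about 10 cm above the jar's mouth and over the jar, touching neither jar nor anything else, with the toys left where they stood.

Things in the scene. Friction and masses are not known exactly. Their poses are not given: they have to be found in the camera images.
- mute (a joint): Red round push button of the lid-alarm box, 32 mm across, on a spring. Value in m: 0 = up, grows as it is pressed, 0.006 = fully down (about 5 N). It springs back by itself.
- mute_top (a point): Centre of the top face of the red button (z up); it is pressed straight down. The button stands in a low grey housing on the white alarm box (90 x 110 x 45 mm, black grille slits beside the button), which is fixed to the bench.
- jar: Glass jar of marbles, 96 mm across, on a 130 x 130 x 12 mm wooden stand; one piece, fixed to the bench, cannot move or turn. Origin on the jar's axis at bench height, z up. The shoulder slopes from 40 mm radius at 108 mm height to the 39 mm wide neck at 114 mm. While the cap is locked its stripe (x axis) lies along the jar's x axis.
- jar_mouth (a point): Centre of the jar's mouth, on its axis at the neck's rim, 143 mm above the bench, inside the cap while that is on. A white sprung seal stands 9 mm out of the mouth and pushes the cap up.
- cap_center (a point): Centre (half-way up, on the axis) of the yellow ribbed round safety cap: 60 mm across, 30 mm tall, hollow below, flat top with a white stripe along its x axis, z up, about 60 g. Locked, this point is 145 mm above the bench (top 160, underside 130 mm). Grip its sides from above (60 N is safe); below its underside there is 16 mm of open space around the neck.
- cap: The same cap; origin at the centre of its underside. Two lugs lock it. Unpressed it turns only a few degrees. Kept pressed down 6 mm or more (bottoms at 9 mm; spring 6 N at rest to 11 N) it turns anticlockwise from above (+yaw); from 50 degrees of turn to a stop at about 135 it is free to lift straight up, best at 75 to 90. Clockwise is blocked.
- tugboat: Teal plastic tugboat toy, 135 x 56 x 64 mm, loose; leave alone. Origin: centre of its underside.
- halfmoon: Beechwood half-moon block standing on its flat side, 90 x 30 x 45 mm, loose; leave alone. Origin: centre of its underside.
- carriage: Red wooden train carriage, 116 x 58 x 67 mm, loose; leave alone. Origin: centre of its underside.
- bucket: Grey aluminium toy bucket, 92 mm across, 85 mm tall, loose; leave alone. Origin: centre of its underside.
Not all that is in view belongs to the job. Leave any pink look-alike of the part that bears mute alone. There is more than one size of the cap; the job needs the smaller.

How it is judged:
By the outcome, as a careful person would: the job done as asked, in the order asked, and still so for the second after the job is handed in, while the arm keeps its last pose, push and grip.
It also fails if it takes over 58 s, if anything falls off the work surface, if the arm or the gripper's body presses on something with over 40 N, if the wrist force passes 120 N, or if a joint passes its speed limit or range.

## Working session

There is one attempt and no reset: what is moved stays moved. The work goes in short steps, Python scripts to look and compute and a tool call to move; the robot and the scene stay as the last step left them, time stands still between calls to the robot, and variables do not carry over. Pictures are saved under pics/ and viewed, and the job is handed in when it is done.

Besides the shell and the picture viewer there is one more tool, called after ">>>" as name(argument=value, ...), one argument or row to a line, values as JSON. servo_tool: Moves the arm, as the interface text tells. Its arguments: {"type":"object","properties":{"motion":{"type":"array"},"grip_force":{"type":"number"}},"required":["motion"]}

```bash
mkdir -p pics; python3 - <<'E'
from station import manip
import cv2,numpy as np
s=manip.sense();print({k:np.round(v,3).tolist() for k,v in s.items()})
for n in("top","side"):
    d=manip.snapshot(n);cv2.imwrite(f"pics/{n}0.png",d["frame"][:,:,::-1])
    print(n,d["mtx"],d["dist_coeffs"],np.round(d["world_from_camera"],4))
E
```

```text
{'t': 0.0, 'q': [-1.326, 0.528, 1.434, -0.0, 1.181, -0.179], 'qd': [0.001, 0.0, 0.001, -0.001, -0.001, -0.002], 'tau': [0.0, -44.235, -17.803, -0.0, 0.008, 0.0], 'tcp_pos': [0.256, -0.569, 0.23], 'tool_rot': [0.978, 0.21, -0.0, -0.001], 'force': [0.249, -0.344, -1.186], 'ft_torque': [0.064, -0.021, 0.017], 'finger_gap': 1.002}
top [[464.13166752   0.         319.05519851]
 [  0.         464.13166752 247.65512018]
 [  0.           0.           1.        ]] [0.03982334 0.         0.         0.         0.        ] [[ 0.005   0.9882 -0.1531  0.4886]
 [-1.      0.0053  0.0012 -0.0082]
 [ 0.002   0.153   0.9882  1.1181]
 [ 0.      0.      0.      1.    ]]
side [[467.89943137   0.         323.99209854]
 [  0.         467.89943137 240.03295351]
 [  0.           0.           1.        ]] [0.03615241 0.         0.         0.         0.        ] [[-0.9983  0.0075 -0.0585  0.5879]
 [-0.0542 -0.5068  0.8604  0.9951]
 [-0.0232  0.862   0.5063  0.7113]
 [ 0.      0.      0.      1.    ]]
```

View pics/top0.png

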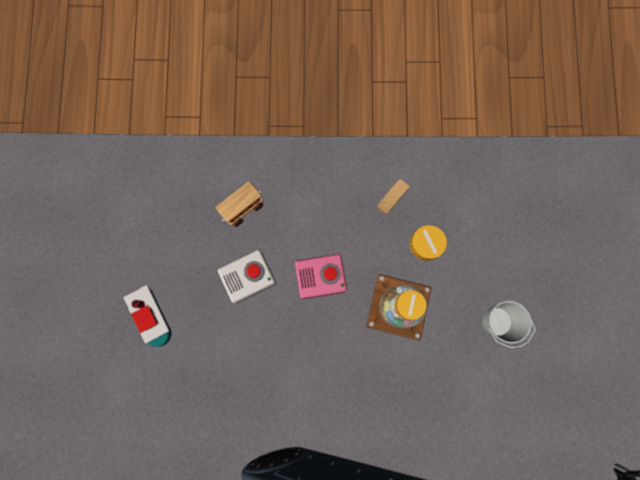

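View pics/side0.png

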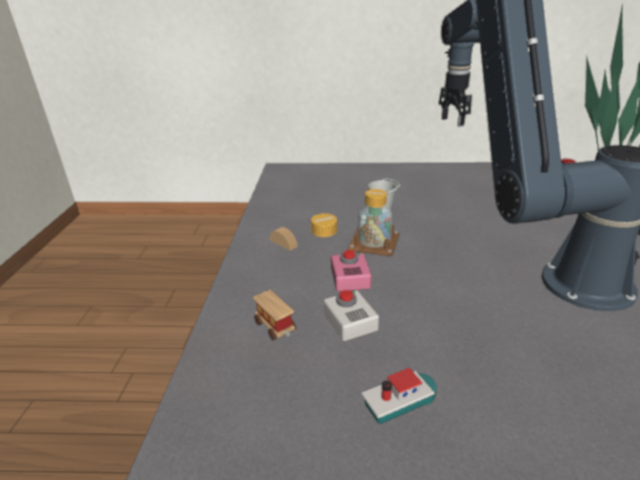

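In the top view, red candidates are the white alarm box's button (254,271), the pink look-alike's button (330,273), the tugboat cabin (144,319) and the carriage. Yellow candidates are the cap on the jar (411,305) and the larger loose cap (428,242). I choose the white box's button and the jar's cap, then check both in a crop.

```bash
cat > h.py <<'E'
from station import manip
import cv2,numpy as np
from scipy.spatial.transform import Rotation as R
def ray(d,uv):
    p=cv2.undistortPoints(np.array([[uv]],float),d["mtx"],np.array(d["dist_coeffs"],float))[0,0]
    T=np.array(d["world_from_camera"]);v=T[:3,:3]@np.array([p[0],-p[1],-1]);return T[:3,3],v/np.linalg.norm(v)
def onz(d,uv,z):
    o,v=ray(d,uv);return o+v*(z-o[2])/v[2]
def tri(a,ua,b,ub):
    o1,v1=ray(a,ua);o2,v2=ray(b,ub)
    k=np.linalg.lstsq(np.stack([v1,-v2],1),o2-o1,rcond=None)[0]
    p,q=o1+k[0]*v1,o2+k[1]*v2;return (p+q)/2,np.linalg.norm(p-q)
def blobs(d,lo,hi,lo2=None,hi2=None,amin=30):
    h=cv2.cvtColor(d["frame"],cv2.COLOR_RGB2HSV);m=cv2.inRange(h,lo,hi)
    if lo2: m|=cv2.inRange(h,lo2,hi2)
    n,l,st,c=cv2.connectedComponentsWithStats(m)
    return m,[(st[i].tolist(),c[i].round(1).tolist()) for i in range(1,n) if st[i][4]>=amin]
E
python3 - <<'E'
from h import *
for n in("top","side"):
    d=manip.snapshot(n)
    print(n,"red",blobs(d,(0,180,110),(5,255,255),(174,180,110),(180,255,255))[1])
    print("yel",blobs(d,(17,180,120),(27,255,255))[1])
    m=d["frame"][:,:,::-1]
    if n=="top": a=cv2.resize(m[240:360,200:460],None,fx=3,fy=3,interpolation=2)
    else: b=cv2.resize(m[170:350,290:430],None,fx=3,fy=3,interpolation=2)
cv2.imwrite("pics/ct.png",a);cv2.imwrite("pics/cs.png",b)
E
```

```text
top red [([247, 265, 13, 12, 128], [253.2, 270.5]), ([324, 267, 13, 13, 126], [329.9, 273.1]), ([132, 306, 25, 26, 381], [143.7, 318.6])]
yel [([411, 226, 35, 34, 800], [427.6, 242.5]), ([396, 291, 30, 28, 551], [410.3, 304.7])]
side red [([345, 251, 8, 6, 42], [348.8, 253.7]), ([341, 292, 10, 8, 65], [345.7, 295.3])]
yel []
```

View pics/ct.png

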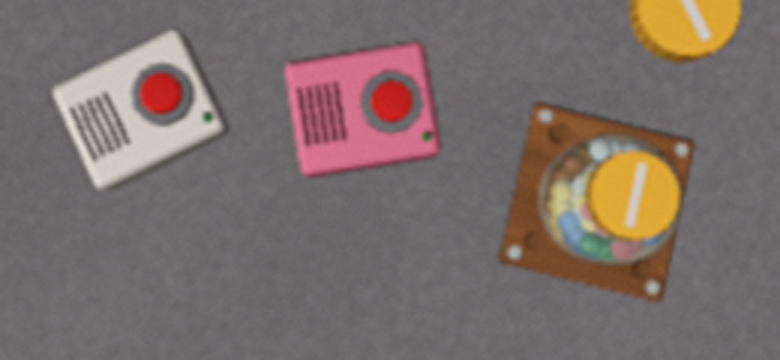

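View pics/cs.png

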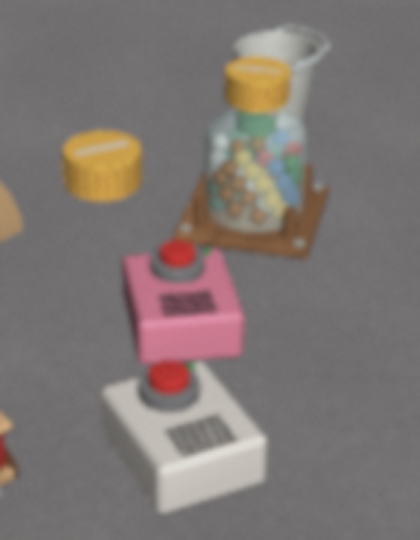

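The crops confirm the choice: the white box's button is at (253.4,271) and the smaller cap sits on the jar at (411,305), with its stripe running nearly up the image. The pink box and the bigger loose cap are separate objects.

```bash
python3 - <<'E'
from h import *
t=manip.snapshot("top");s=manip.snapshot("side")
print("button",tri(t,(253.4,270.7),s,(346,295)))
p,e=tri(t,(411,304.7),s,(376,193.3));print("captop",p,e)
for z in(.055,.06,.065):print(z,onz(t,(253.4,270.7),z),onz(s,(346,295),z))
c=onz(t,(411,304.7),.16);print("cap@.16",c,onz(s,(376,193.3),.16))
# stripe
h=cv2.cvtColor(t["frame"],cv2.COLOR_RGB2HSV);m=np.zeros((480,640),np.uint8)
sub=cv2.inRange(h,(0,0,150),(180,130,255));msk=np.zeros_like(m);cv2.circle(msk,(411,305),11,255,-1);m=sub&msk
ys,xs=np.nonzero(m);w=np.array([onz(t,(x,y),.16)[:2] for x,y in zip(xs,ys)]);
u,S,v=np.linalg.svd(w-w.mean(0));print("stripe",len(xs),w.mean(0),v[0],np.degrees(np.arctan2(v[0,1],v[0,0])),S)
f=lambda x,y:onz(t,(200+x/3,240+y/3),.012)
S=[f(545,116),f(681,149),f(652,287),f(514,252)];print("stand centre",np.mean(S,0));
for i in range(4):
    q=S[(i+1)%4]-S[i];print(np.degrees(np.arctan2(q[1],q[0])),np.linalg.norm(q))
for n,uv,z in (("boxTL",(252+0,0),0),):pass
print("pinkbtn",onz(t,(330.5,273.5),.06),"bigcap",onz(t,(428,242),.04),"half",onz(t,(393,197),.03),"bucket",onz(t,(510,325),.085))
print(R.from_quat(manip.sense()["tool_rot"]).as_matrix().round(3))
E
```

```text
button (array([0.59862727, 0.13988001, 0.06331593]), np.float64(0.0012599100957351081))
captop [ 0.52026201 -0.19791433  0.16107665] 0.0008786960646339742
0.055 [0.59885764 0.14107601 0.055     ] [0.59940032 0.12878693 0.055     ]
0.06 [0.598339   0.14037408 0.06      ] [0.59931255 0.13538707 0.06      ]
0.065 [0.59782036 0.13967214 0.065     ] [0.59922478 0.14198721 0.065     ]
cap@.16 [ 0.51985897 -0.19808922  0.16      ] [ 0.52056548 -0.20032902  0.16      ]
stripe 79 [ 0.51976807 -0.19876214] [-0.96985249  0.24369274] 165.8954078561957 [0.11029679 0.01933004]
stand centre [ 0.51959208 -0.19973216  0.012     ]
-103.39464253941145 0.10997816171744129
166.35757306038798 0.11043609134338642
76.29957900944886 0.11010837992679468
-13.710853980320694 0.10984910344302617
pinkbtn [ 0.59279311 -0.03595194  0.06      ] bigcap [ 0.67037938 -0.26554472  0.04      ] half [ 0.7816016 -0.1871132  0.03     ] bucket [ 0.48011464 -0.42675333  0.085     ]
[[ 0.912  0.41  -0.   ]
 [ 0.41  -0.912  0.001]
 [ 0.    -0.001 -1.   ]]
```

>>> servo_tool(
  motion=[
    [30,-25,0,0,0,0,-1],
    [30,-25,0,0,0,0,-1],
    [30,-25,0,0,0,0,-1],
    [30,-25,0,0,0,0,-1],
    [30,-25,0,0,0,0,-1],
    [30,-25,0,0,0,0,-1],
    [30,-25,0,0,0,0,-1],
    [30,-25,0,0,0,0,-1],
    [30,-25,0,0,0,0,-1],
    [30,-25,0,0,0,0,-1],
  ],
  grip_force=60,
)

```text
t: 1.13
tcp_pos: [0.4317, -0.2162, 0.2286]
tool_rot: [0.979, 0.202, 0.0, 0.005]
force: [0.6, -0.6, -0.6]
finger_gap: -0.003
```

>>> servo_tool(
  motion=[
    [30,-26,0,0,0,0,-1],
    [30,-26,0,0,0,0,-1],
    [30,-26,0,0,0,0,-1],
    [30,-26,0,0,0,0,-1],
    [30,-26,0,0,0,0,-1],
    [30,-26,0,0,0,0,-1],
    [30,-26,0,0,0,0,-1],
    [30,-26,0,0,0,0,-1],
    [30,-26,0,0,0,0,-1],
    [20,-20,0,0,0,0,-1],
    [0,0,0,0,0,0,-1],
  ],
)

```text
t: 2.05
tcp_pos: [0.6061, 0.1576, 0.2273]
tool_rot: [0.979, 0.205, 0.005, 0.005]
force: [0.4, -0.6, -0.0]
finger_gap: -0.003
```

```bash
cat >> h.py <<'E'
def to(x,y,z,yaw=None):
    s=manip.sense();M=R.from_quat(s["tool_rot"]).as_matrix()
    print("t",s["t"],"pos",np.round(s["tcp_pos"],4),"F",np.round(s["force"],1),"gap",round(s["finger_gap"],3),"q",np.round(s["q"],2))
    print("shift mm",(M.T@(np.array([x,y,z])-s["tcp_pos"])*1000).round(1))
    y0=np.arctan2(M[1,0],M[0,0]); print("yaw",np.degrees(y0))
    ya=y0 if yaw is None else np.radians(yaw)
    W=np.array([[np.cos(ya),np.sin(ya),0],[np.sin(ya),-np.cos(ya),0],[0,0,-1]])
    print("rotvec",R.from_matrix(M.T@W).as_rotvec().round(4))
E
python3 -c "
from h import *
to(.598,.140,.075)"
```

```text
t 2.05 pos [0.6061 0.1576 0.2273] F [ 0.4 -0.6 -0. ] gap -0.003 q [ 0.08  0.53  1.44 -0.01  1.16  1.24]
shift mm [-15.6  10.9 152.4]
yaw 23.669174518929385
rotvec [ 0.0125 -0.0071 -0.    ]
```

>>> servo_tool(
  motion=[
    [-5,4,35,0.0125,-0.007,0,-1],
    [-5,4,35,0,0,0,-1],
    [-5,3,35,0,0,0,-1],
    [0,0,30,0,0,0,-1],
    [0,0,8,0,0,0,-1],
    [0,0,0,0,0,0,-1],
  ],
)

```text
t: 2.55
tcp_pos: [0.6019, 0.1436, 0.083]
tool_rot: [0.978, 0.209, 0.005, 0.001]
force: [0.7, 0.2, 0.6]
finger_gap: -0.003
```

```bash
python3 -c "
from h import *
to(.598,.140,.075)
for n in('top','side'):
    f=manip.snapshot(n)['frame'][:,:,::-1]
    c=f[220:310,200:320] if n=='top' else f[230:340,290:430]
    cv2.imwrite(f'pics/b_{n}.png',cv2.resize(c,None,fx=4,fy=4,interpolation=2))
"
```

```text
t 2.55 pos [0.6019 0.1436 0.083 ] F [0.7 0.2 0.6] gap -0.003 q [ 0.05  0.71  1.57 -0.    0.85  1.2 ]
shift mm [-5.1  1.7  7.9]
yaw 24.10558954767368
rotvec [ 0.0041 -0.0103 -0.    ]
```

View pics/b_side.png

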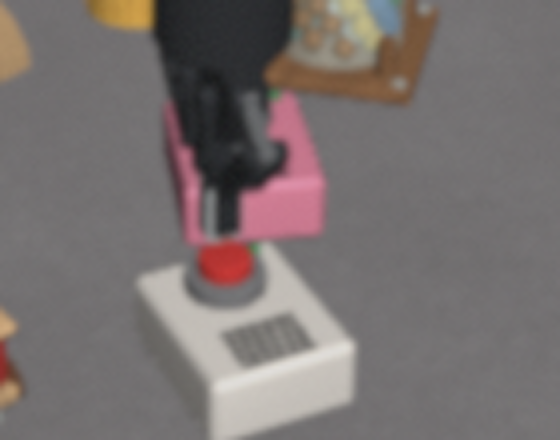

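The side crop shows the shut fingertips directly above the white box's button, at about crop (225,240). Next I centre and press.

>>> servo_tool(
  motion=[
    [-5,2,8,0.004,-0.01,0,-1],
    [0,0,6,0,0,0,-1],
    [0,0,3,0,0,0,-1],
    [0,0,0,0,0,0,-1],
  ],
)

```text
t: 2.98
tcp_pos: [0.6044, 0.1396, 0.0735]
tool_rot: [0.978, 0.209, 0.008, 0.001]
force: [-0.3, 0.1, -0.4]
finger_gap: 0.002
```

>>> servo_tool(
  motion=[
    [0,0,3,0,0,0,-1],
    [0,0,2,0,0,0,-1],
    [0,0,0,0,0,0,-1],
  ],
)

```text
t: 3.23
tcp_pos: [0.6059, 0.1397, 0.0699]
tool_rot: [0.978, 0.209, 0.01, 0.002]
force: [0.5, -0.3, -0.6]
finger_gap: 0.001
```

```bash
python3 -c "
from h import *
to(.598,.140,.066)"
```

```text
t 3.2333 pos [0.6059 0.1397 0.0699] F [ 0.5 -0.3 -0.6] gap 0.001 q [0.05 0.73 1.58 0.   0.82 1.2 ]
shift mm [-7.2 -3.5  3.7]
yaw 24.11429429097272
rotvec [ 0.0072 -0.0187 -0.0001]
```

>>> servo_tool(
  motion=[
    [-8,-4,0,0.01,-0.025,0,-1],
    [-2,0,0,0.002,-0.005,0,-1],
  ],
)

```text
t: 3.4
tcp_pos: [0.5952, 0.1395, 0.07]
tool_rot: [0.978, 0.209, -0.006, -0.001]
force: [-0.8, -0.5, 0.1]
finger_gap: 0.0
```

```bash
python3 -c "
from h import *
to(.598,.140,.066)"
```

```text
t 3.4 pos [0.5952 0.1395 0.07  ] F [-0.8 -0.5  0.1] gap 0.0 q [0.05 0.73 1.58 0.   0.85 1.2 ]
shift mm [2.8 0.7 3.9]
yaw 24.124713105123664
rotvec [-0.0049  0.0114 -0.    ]
```

>>> servo_tool(
  motion=[
    [2,0,4,-0.004,0.008,0,-1],
    [0,0,4,0,0,0,-1],
    [0,0,4,0,0,0,-1],
  ],
)

```text
t: 3.65
tcp_pos: [0.5981, 0.1403, 0.0604]
tool_rot: [0.978, 0.209, -0.0, 0.0]
force: [-9.5, -1.9, 43.1]
finger_gap: 0.001
```

```bash
python3 -c "
from h import *
to(.598,.140,.057)"
```

```text
t 3.65 pos [0.5981 0.1403 0.0604] F [-9.5 -1.9 43.1] gap 0.001 q [ 0.05  0.74  1.58 -0.    0.82  1.2 ]
shift mm [-0.2  0.2  3.4]
yaw 24.148794033108146
rotvec [0.0008 0.0003 0.    ]
```

```bash
python3 -c "
from h import *
f=manip.snapshot('side')['frame'][:,:,::-1]
cv2.imwrite('pics/p_side.png',cv2.resize(f[270:350,310:400],None,fx=6,fy=6,interpolation=2))
"
```

```text
(no output)
```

View pics/p_side.png

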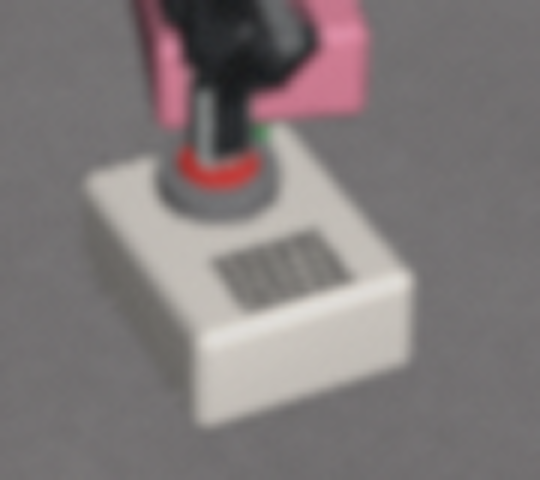

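The button is visibly sunk to its housing with 43 N on it, so it is fully down. I release and go up.

>>> servo_tool(
  motion=[
    [0,0,-15,0,0,0,-1],
    [0,0,-25,0,0,0,-1],
    [0,0,-40,0,0,0,-1],
    [0,0,-40,0,0,0,-1],
    [0,0,-40,0,0,0,-1],
    [0,0,-15,0,0,0,-1],
    [0,0,0,0,0,0,1],
  ],
)

```text
t: 4.28
tcp_pos: [0.5989, 0.1406, 0.2402]
tool_rot: [0.978, 0.209, -0.0, 0.0]
force: [-0.3, -0.9, -0.4]
finger_gap: 0.13
```

```bash
python3 -c "
from h import *
to(.520,-.199,.23)
f=manip.snapshot('side')['frame'][:,:,::-1]
cv2.imwrite('pics/r_side.png',cv2.resize(f[270:350,310:400],None,fx=6,fy=6,interpolation=2))
"
```

```text
t 4.2833 pos [0.5989 0.1406 0.2402] F [-0.3 -0.9 -0.4] gap 0.13 q [ 0.05  0.5   1.45 -0.    1.19  1.2 ]
shift mm [-210.9  277.6   10.4]
yaw 24.14526511375755
rotvec [0.0004 0.0004 0.    ]
```

View pics/r_side.png

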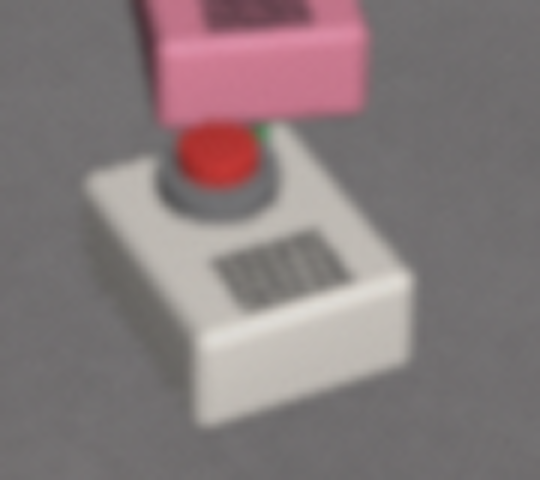

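The button is back up (crop 218,155). Next is the cap.

>>> servo_tool(
  motion=[
    [-24,31,0,0,0,0,1],
    [-24,31,0,0,0,0,1],
    [-24,31,0,0,0,0,1],
    [-24,31,0,0,0,0,1],
    [-24,31,0,0,0,0,1],
    [-24,31,0,0,0,0,1],
    [-24,31,0,0,0,0,1],
    [-24,31,0,0,0,0,1],
    [-12,15,0,0,0,0,1],
    [0,0,0,0,0,0,1],
  ],
)

```text
t: 5.17
tcp_pos: [0.5101, -0.1905, 0.2155]
tool_rot: [0.977, 0.213, -0.012, -0.009]
force: [0.2, 0.8, 0.1]
finger_gap: 1.0
```

```bash
python3 -c "
from h import *
to(.520,-.199,.20)
"
```

```text
t 5.1667 pos [ 0.5101 -0.1905  0.2155] F [0.2 0.8 0.1] gap 1.0 q [-0.56  0.45  1.63 -0.    1.09  0.58]
shift mm [ 5.7 12.1 15.1]
yaw 24.64785673748583
rotvec [-0.0221  0.0197 -0.0002]
```

>>> servo_tool(
  motion=[
    [6,12,4,-0.022,0.02,0,1],
    [0,0,0,0,0,0,1],
  ],
)

```text
t: 5.33
tcp_pos: [0.5182, -0.1993, 0.2065]
tool_rot: [0.977, 0.211, -0.002, -0.003]
force: [-0.5, -0.3, -0.7]
finger_gap: 1.001
```

```bash
python3 -c "
from h import *
to(.520,-.199,.20)
"
```

```text
t 5.3333 pos [ 0.5182 -0.1993  0.2065] F [-0.5 -0.3 -0.7] gap 1.001 q [-0.57  0.47  1.63  0.    1.05  0.58]
shift mm [1.8 0.5 6.5]
yaw 24.37500684314319
rotvec [-0.0064  0.0028 -0.    ]
```

>>> servo_tool(
  motion=[
    [2,0,10,-0.006,0.003,0,1],
    [0,0,15,0,0,0,1],
    [0,0,10,0,0,0,1],
    [0,0,0,0,0,0,1],
  ],
)

```text
t: 5.67
tcp_pos: [0.5172, -0.1928, 0.1653]
tool_rot: [0.977, 0.212, -0.004, -0.005]
force: [-0.1, 0.3, -0.5]
finger_gap: 1.002
```

```bash
python3 -c "
from h import *
to(.520,-.199,.126)
for n,c in(('top',(260,350,360,470)),('side',(140,260,320,460))):
    f=manip.snapshot(n)['frame'][:,:,::-1]
    cv2.imwrite(f'pics/g_{n}.png',cv2.resize(f[c[0]:c[1],c[2]:c[3]],None,fx=5,fy=5,interpolation=2))
"
```

```text
t 5.6667 pos [ 0.5172 -0.1928  0.1653] F [-0.1  0.3 -0.5] gap 1.002 q [-0.56  0.52  1.67  0.    0.96  0.58]
shift mm [ 0.2  7.3 39.2]
yaw 24.476670225511032
rotvec [-0.0113  0.0054 -0.    ]
```

View pics/g_side.png

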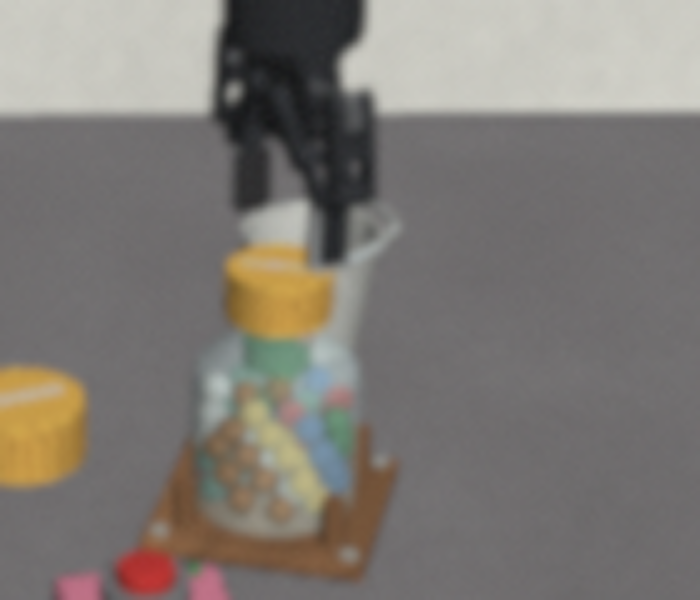

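View pics/g_top.png

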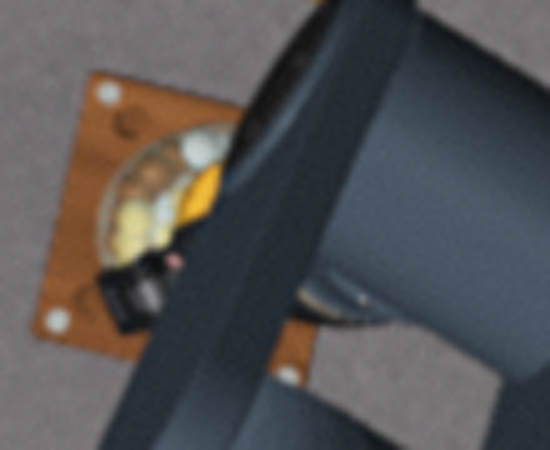

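The fingers straddle the cap, whose top is at about (275,265) in the side crop. The arm has drifted 7 mm in y, so I correct that before descending.

>>> servo_tool(
  motion=[
    [0,9,0,-0.014,0.006,0,1],
    [0,0,0,0,0,0,1],
  ],
)

```text
t: 5.93
tcp_pos: [0.5231, -0.2017, 0.1676]
tool_rot: [0.977, 0.213, 0.003, 0.003]
force: [0.4, -0.3, -0.3]
finger_gap: 0.998
```

```bash
python3 -c "
from h import *
to(.520,-.199,.126)"
```

```text
t 5.9333 pos [ 0.5231 -0.2017  0.1676] F [ 0.4 -0.3 -0.3] gap 0.998 q [-0.57  0.52  1.66 -0.    0.95  0.58]
shift mm [-1.8 -4.  41.6]
yaw 24.58913200424342
rotvec [ 0.0078 -0.0036 -0.    ]
```

>>> servo_tool(
  motion=[
    [-1,-3,6,0.004,-0.002,0,1],
    [0,0,8,0,0,0,1],
    [0,0,8,0,0,0,1],
  ],
)

```text
t: 6.18
tcp_pos: [0.5232, -0.2008, 0.1476]
tool_rot: [0.977, 0.213, 0.004, 0.004]
force: [-0.6, -0.8, 0.4]
finger_gap: 1.005
```

```bash
python3 -c "
from h import *
to(.520,-.199,.126)"
```

```text
t 6.1833 pos [ 0.5232 -0.2008  0.1476] F [-0.6 -0.8  0.4] gap 1.005 q [-0.57  0.55  1.68 -0.    0.9   0.58]
shift mm [-2.3 -3.2 21.6]
yaw 24.578673024707083
rotvec [ 0.0104 -0.006  -0.    ]
```

>>> servo_tool(
  motion=[
    [-2,-3,6,0.008,-0.005,0,1],
    [0,0,6,0,0,0,1],
    [0,0,6,0,0,0,1],
  ],
)

```text
t: 6.43
tcp_pos: [0.5193, -0.1985, 0.127]
tool_rot: [0.977, 0.213, -0.0, 0.0]
force: [-0.5, -0.1, 0.4]
finger_gap: 1.003
```

```bash
python3 -c "
from h import *
to(.520,-.199,.126)"
```

```text
t 6.4333 pos [ 0.5193 -0.1985  0.127 ] F [-0.5 -0.1  0.4] gap 1.003 q [-0.57  0.58  1.7  -0.    0.86  0.58]
shift mm [0.4 0.8 1. ]
yaw 24.55944029173166
rotvec [0.0004 0.0003 0.    ]
```

Well placed and level. Close on the cap.

>>> servo_tool(
  motion=[
    [0,0,0,0,0,0,-1],
    [0,0,0,0,0,0,-1],
    [0,0,0,0,0,0,-1],
    [0,0,0,0,0,0,-1],
    [0,0,0,0,0,0,-1],
    [0,0,0,0,0,0,-1],
  ],
  grip_force=60,
)

```text
t: 6.93
tcp_pos: [0.5187, -0.199, 0.1255]
tool_rot: [0.977, 0.213, -0.001, -0.0]
force: [-0.2, -0.1, -2.0]
finger_gap: 0.691
```

```bash
python3 -c "
from h import *
to(.520,-.199,.126)
for n,c in(('side',(140,260,320,460)),):
    f=manip.snapshot(n)['frame'][:,:,::-1]
    cv2.imwrite(f'pics/h_{n}.png',cv2.resize(f[c[0]:c[1],c[2]:c[3]],None,fx=5,fy=5,interpolation=2))
"
```

```text
t 6.9333 pos [ 0.5187 -0.199   0.1255] F [-0.2 -0.1 -2. ] gap 0.691 q [-0.57  0.58  1.7  -0.    0.86  0.58]
shift mm [ 1.1  0.5 -0.5]
yaw 24.566191719305774
rotvec [-0.0005  0.002  -0.    ]
```

View pics/h_side.png

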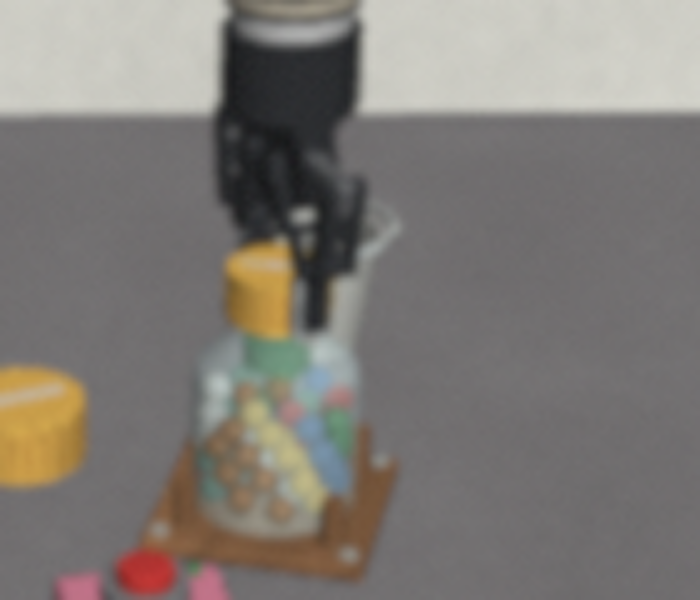

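The cap is gripped (0.69 × 85 mm ≈ 59 mm) and the fingertips are level with its underside. Now press.

>>> servo_tool(
  motion=[
    [0,0,3,0,0,0,-1],
    [0,0,3,0,0,0,-1],
    [0,0,3,0,0,0,-1],
  ],
)

```text
t: 7.23
tcp_pos: [0.5188, -0.199, 0.1191]
tool_rot: [0.977, 0.213, -0.001, 0.001]
force: [-2.6, 0.8, 8.6]
finger_gap: 0.693
```

```bash
python3 -c "
from h import *
to(.519,-.199,.1175)"
```

```text
t 7.2333 pos [ 0.5188 -0.199   0.1191] F [-2.6  0.8  8.6] gap 0.693 q [-0.57  0.59  1.71 -0.    0.84  0.58]
shift mm [0.2 0.1 1.6]
yaw 24.594713252531143
rotvec [0.0008 0.0016 0.    ]
```

>>> servo_tool(
  motion=[
    [0,0,2.5,0,0,0,-1],
    [0,0,2,0,0,-0.06,-1],
    [0,0,1,0,0,-0.08,-1],
    [0,0,1,0,0,-0.08,-1],
  ],
)

```text
t: 7.57
tcp_pos: [0.5197, -0.1996, 0.1177]
tool_rot: [0.946, 0.323, 0.001, 0.002]
force: [-2.0, 0.4, 10.3]
finger_gap: 0.692
```

```bash
python3 -c "
from h import *
to(.519,-.199,.1175);print(manip.sense()['ft_torque'])"
```

```text
t 7.5667 pos [ 0.5197 -0.1996  0.1177] F [-2.   0.4 10.3] gap 0.692 q [-0.57  0.59  1.71 -0.    0.83  0.35]
shift mm [-0.2 -1.   0.2]
yaw 37.670647094331244
rotvec [0.0049 0.0006 0.    ]
[-0.04081405  0.26294859 -0.04263946]
```

>>> servo_tool(
  motion=[
    [0,0,0.7,0,0,-0.1,-1],
    [0,0,0.7,0,0,-0.1,-1],
    [0,0,0.7,0,0,-0.1,-1],
    [0,0,0.7,0,0,-0.1,-1],
    [0,0,0.7,0,0,-0.1,-1],
  ],
)

```text
t: 7.98
tcp_pos: [0.5213, -0.2001, 0.1202]
tool_rot: [0.831, 0.557, 0.002, 0.005]
force: [-0.5, 1.2, 4.3]
finger_gap: 0.694
```

```bash
python3 -c "
from h import *
to(.519,-.199,.1175);print(manip.sense()['ft_torque'])"
```

```text
t 7.9833 pos [ 0.5213 -0.2001  0.1202] F [-0.5  1.2  4.3] gap 0.694 q [-0.57  0.59  1.71 -0.    0.83 -0.17]
shift mm [ 0.1 -2.6  2.6]
yaw 67.6711008533185
rotvec [0.0105 0.0033 0.    ]
[ 0.01003991  0.10845482 -0.11836356]
```

>>> servo_tool(
  motion=[
    [0,-2,3,0.008,0.003,-0.03,-1],
    [0,0,2,0,0,-0.09,-1],
    [0,0,1.5,0,0,-0.1,-1],
    [0,0,1.5,0,0,-0.1,-1],
  ],
)

```text
t: 8.32
tcp_pos: [0.522, -0.2001, 0.1176]
tool_rot: [0.726, 0.688, 0.002, 0.005]
force: [-2.4, 0.8, 10.1]
finger_gap: 0.69
```

```bash
python3 -c "
from h import *
to(.519,-.199,.1175);print(manip.sense()['ft_torque'])
for n,c in(('side',(140,260,320,460)),):
    f=manip.snapshot(n)['frame'][:,:,::-1]
    cv2.imwrite(f'pics/i_{n}.png',cv2.resize(f[c[0]:c[1],c[2]:c[3]],None,fx=5,fy=5,interpolation=2))"
```

```text
t 8.3167 pos [ 0.522  -0.2001  0.1176] F [-2.4  0.8 10.1] gap 0.69 q [-0.57  0.6   1.71  0.    0.83 -0.51]
shift mm [ 0.9 -3.1  0.1]
yaw 86.87774277529542
rotvec [0.0095 0.0037 0.    ]
[ 0.07138566  0.32986141 -0.04834186]
```

View pics/i_side.png

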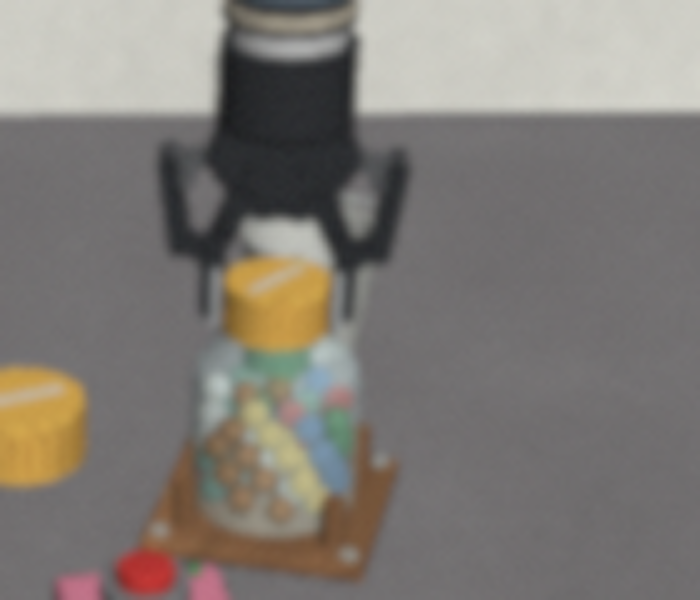

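The stripe now runs up to the right, (248,292) to (310,263) in the crop, so the cap is turning with the gripper. Continue.

>>> servo_tool(
  motion=[
    [0,-2,1.5,0.006,0.003,-0.1,-1],
    [0,0,1.5,0,0,-0.1,-1],
    [0,0,1.5,0,0,-0.1,-1],
    [0,0,1,0,0,-0.08,-1],
    [0,0,0,0,0,0,-1],
  ],
)

```text
t: 8.78
tcp_pos: [0.523, -0.2004, 0.1193]
tool_rot: [0.574, 0.819, 0.002, 0.006]
force: [-2.8, -1.2, 6.0]
finger_gap: 0.693
```

```bash
python3 -c "
from h import *
to(.520,-.199,.1175);print(manip.sense()['ft_torque'])
d=manip.snapshot('side');f=d['frame'][:,:,::-1]
cv2.imwrite('pics/j_side.png',cv2.resize(f[180:220,350:400],None,fx=12,fy=12,interpolation=2))"
```

```text
t 8.7833 pos [ 0.523  -0.2004  0.1193] F [-2.8 -1.2  6. ] gap 0.693 q [-0.57  0.59  1.71  0.    0.83 -0.92]
shift mm [ 2.3 -2.4  1.8]
yaw 109.95197385366278
rotvec [0.0102 0.0082 0.    ]
[-0.04877431  0.326783    0.02270569]
```

View pics/j_side.png

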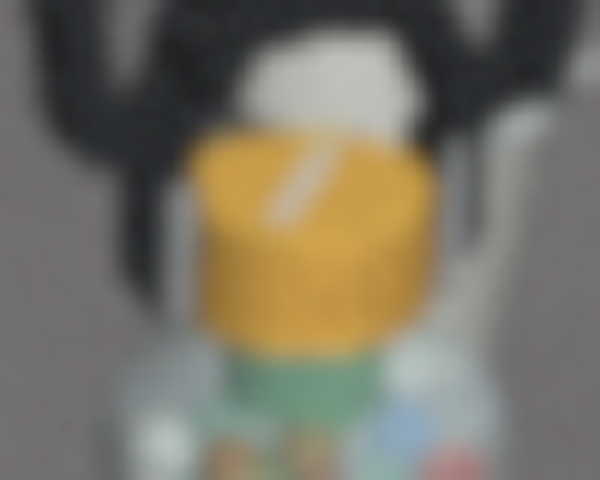

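```bash
python3 -c "
from h import *
d=manip.snapshot('side')
a=onz(d,(350+275/12,180+222/12),.153);b=onz(d,(350+330/12,180+145/12),.153);v=b-a
print(a,b,np.degrees(np.arctan2(v[1],v[0]))%180+13.8)"
```

```text
[ 0.52955968 -0.18143185  0.153     ] [ 0.51514962 -0.22370237  0.153     ] 84.975709083214
```

The stripe has turned 85°, which matches the tool's 85.4°, so there was no slip. Now lift straight up.

>>> servo_tool(
  motion=[
    [0,0,-4,0.005,0.004,0,-1],
    [0,0,-5,0,0,0,-1],
    [0,0,-6,0,0,0,-1],
  ],
)

```text
t: 9.13
tcp_pos: [0.5225, -0.1998, 0.1356]
tool_rot: [0.575, 0.818, 0.001, 0.003]
force: [-0.1, -0.2, 0.1]
finger_gap: 0.692
```

```bash
python3 -c "
from h import *
to(.520,-.199,.226);print(manip.sense()['ft_torque'])"
```

```text
t 9.1333 pos [ 0.5225 -0.1998  0.1356] F [-0.1 -0.2  0.1] gap 0.692 q [-0.57  0.57  1.69  0.    0.88 -0.91]
shift mm [  1.3  -1.6 -90.4]
yaw 109.79212609166953
rotvec [0.0051 0.0033 0.    ]
[ 0.00993638  0.03687854 -0.0313337 ]
```

>>> servo_tool(
  motion=[
    [0,-1,-10,0.003,0.002,0,-1],
    [0,0,-15,0,0,0,-1],
    [0,0,-20,0,0,0,-1],
    [0,0,-20,0,0,0,-1],
    [0,0,-15,0,0,0,-1],
    [0,0,-8,0,0,0,-1],
    [0,0,0,0,0,0,-1],
  ],
)

```text
t: 9.72
tcp_pos: [0.5202, -0.1979, 0.2268]
tool_rot: [0.575, 0.818, 0.002, -0.001]
force: [0.1, -0.1, -1.1]
finger_gap: 0.695
```

```bash
python3 -c "
from h import *
to(.520,-.199,.2305);print(manip.sense()['ft_torque'])"
```

```text
t 9.7167 pos [ 0.5202 -0.1979  0.2268] F [ 0.1 -0.1 -1.1] gap 0.695 q [-0.57  0.44  1.61  0.    1.09 -0.91]
shift mm [-1.  -0.6 -3.7]
yaw 109.7641470529588
rotvec [ 0.0013 -0.0041 -0.    ]
[-0.0321814  -0.05293657 -0.04797324]
```

>>> servo_tool(
  motion=[
    [-1,0,-3,0.001,-0.002,0,-1],
    [0,0,0,0,0,0,-1],
    [0,0,0,0,0,0,-1],
  ],
)

```text
t: 9.97
tcp_pos: [0.5197, -0.1981, 0.2286]
tool_rot: [0.575, 0.818, 0.001, -0.002]
force: [0.0, -0.5, -0.8]
finger_gap: 0.69
```

```bash
python3 -c "
from h import *
to(.520,-.199,.2305)
for n in('top','side'):
    f=manip.snapshot(n)['frame'][:,:,::-1];cv2.imwrite(f'pics/end_{n}.png',f)
to(.520,-.199,.2305)
cv2.imwrite('pics/end_crop.png',cv2.resize(f[110:260,300:440],None,fx=4,fy=4,interpolation=2))"
```

```text
t 9.9667 pos [ 0.5197 -0.1981  0.2286] F [ 0.  -0.5 -0.8] gap 0.69 q [-0.57  0.44  1.61  0.    1.1  -0.91]
shift mm [-0.9  0.  -1.9]
yaw 109.76141391483887
rotvec [-0.0011 -0.0042  0.    ]
t 10.0667 pos [ 0.5197 -0.1981  0.2285] F [-0.4  0.  -1.6] gap 0.691 q [-0.57  0.44  1.61  0.    1.1  -0.91]
shift mm [-0.9  0.  -2. ]
yaw 109.7586644905744
rotvec [-0.0013 -0.0043  0.    ]
```

View pics/end_crop.png

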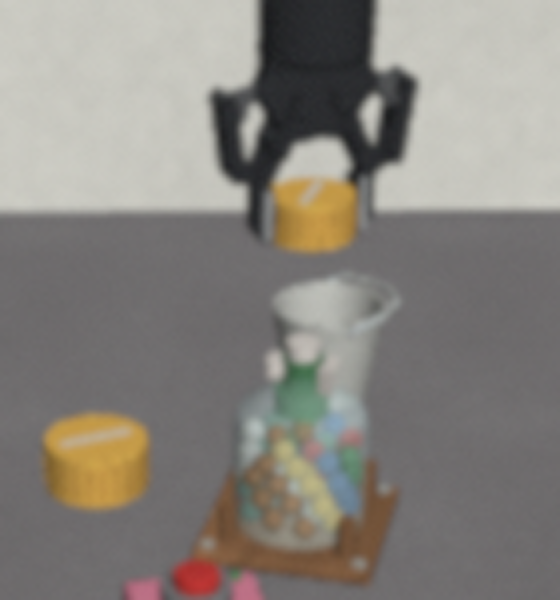

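View pics/end_top.png

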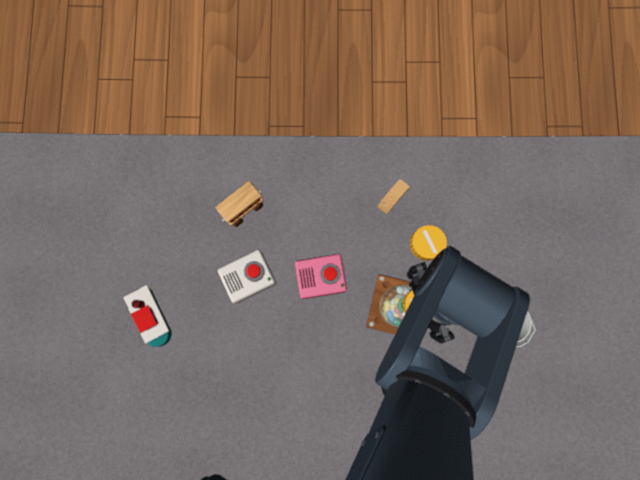

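The cap is held level at crop (315,215), clear above the open jar with its lugs and white seal at (303,355). In the top view the toys, the pink box and the big cap are at the same pixels as at the start. I hand in the job.

```bash
python3 -c "
from station import manip
print(manip.sign_off())"
```

```text
the job is handed in; nothing more can be done
None
```

The alarm is muted and the jar is open. I handed the job in at about 10 s, with the cap still held over the jar.

- **Mute button:** I pressed the white box's red button until it bottomed, then released it. The picture showed it sunk to its housing, and back up afterwards. The peak I read at the fingertips was 43 N, harder than I meant. It was finger contact on the button, but it is above the 40 N figure set for the arm and gripper body.
- **Cap:** I gripped it at 60 N, pressed it about 8 mm and turned it anticlockwise. The stripe showed 85° of turn and the tool showed the same, so it did not slip. Partway through the twist (at about 43°) the press eased to about 5 mm, so I pressed it down again and finished the turn. It then lifted off freely.
- **Last checks:**
  - The cap is level to within 0.3° by the tool pose, and over the jar's axis to within about 1 mm.
  - Its centre is at about 0.248 m and its underside at about 0.233 m, so they are roughly 10.5 cm and 9 cm above the mouth.
  - The force on the tool is close to zero, so the cap is touching nothing.
- **Toys:** in the last top view the tugboat, carriage, half-moon, pink box and larger cap look unmoved. The bucket was partly hidden by the arm there; in the side view it looked in place.

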